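Nest the bottle display risers

TASK

Put the three hollow dark-wood display risers away by nesting them in size order: the middle one inside the large one and the small one inside the middle one, each pushed fully home until its back meets the back of the one round it. Slide them along the desk rather than lifting them, let the large one stay where it stands, and leave the bottles and the till roll alone.

Things in the scene. Friction and masses are not known exactly. Their poses are not given: they have to be found in the camera images.
- riser_large: Large hollow dark-wood riser: top, two sides, back, 8 mm thick; open front and underneath. Outside 150 wide (y) x 110 deep (x) x 120 high; opening 134 wide, 112 high, inside 102 deep (mm). 1.9 kg, loose on the desk, farthest from the robot. Origin: footprint centre, at desk level; x from open front to closed back (away from the robot within 0.15 rad).
- riser_middle: Middle hollow dark-wood riser: top, two sides, back, 8 mm thick; open front and underneath. Outside 124 wide (y) x 110 deep (x) x 104 high; opening 108 wide, 96 high, inside 102 deep (mm). About 0.35 kg, loose, left or right of the large one. Home: its origin 8 mm before (-x of) the large one's. Origin: footprint centre, at desk level; x from open front to closed back (away from the robot within 0.35 rad).
- riser_small: Small hollow dark-wood riser: top, two sides, back, 8 mm thick; open front and underneath. Outside 98 wide (y) x 110 deep (x) x 88 high; opening 82 wide, 80 high, inside 102 deep (mm). About 0.25 kg, loose, on the other side. Home: its origin 8 mm before (-x of) the middle one's. Origin: footprint centre, at desk level; x from open front to closed back (away from the robot within 0.35 rad).
- bottle_plain: Bystander: standing dark wine bottle with white paper round its shoulder, 86 mm across, 297 mm high, behind the work on the left. Origin: centre of its underside.
- bottle_label: Bystander: standing dark wine bottle with a pale label, 83 mm across, 297 mm high, behind the work on the right. Origin: centre of its underside.
- till_roll: Bystander: standing white paper roll, 58 mm across, 57 mm high, on the left. Origin: centre of its underside.
Things that resemble listed ones, but are neither listed nor needed, are in the scene too. What is shaped like the riser_large but pink is not meant.

How it is judged:
By the outcome, as a careful person would: the job done as asked, in the order asked, and still so for the second after the job is handed in, with the robot touching nothing.
It also fails if it takes over 67 s, if anything falls off the work surface, if the arm or the gripper's body presses on something with over 40 N, if the wrist force passes 120 N, or if a joint passes its speed limit or range.

ROBOT

A 6-joint arm with a two-finger parallel gripper is mounted at the origin on a cart in front of the work surface, level with it; the furniture and walls round the work are solid. World frame = base frame: x ahead of the robot, y to its left, z up, the work surface at z = 0. Lengths are in mm, angles in rad, forces in N, time in s.
With the tool pointing down it reaches from about 275 to 825 mm from the base axis. Payload 5.2 kg.
Tool frame: the origin (TCP) lies at the very end of the fingers, on their centre line; the grasp point (between the pads) lies 19 mm behind it; z points along the fingers, y is the direction in which the jaws open and shut (so a half turn about z gives the same grasp; the last joint's range is limited). The gripper opens to 93 mm and grips with 3 to 60 N. Pads are 15 mm wide; open, the fingers measure 128 mm over their backs; the gripper's body (75 mm by 188 mm) begins 65 mm behind the grasp point.
Start: joints at [0.984, 0.259, 1.535, -0, 1.348, -0.203], TCP at [205.925, 510, 218.653] pointing down, gripper open.
Joint ranges: [-3.14, 3.14], [-0.91, 2.08], [0.19, 2.58], [-1.22, 4.36], [0.22, 2.71], [-3.12, 3.12]. Speed limits (rad/s): [2.57, 2.57, 3.14, 3.14, 3.14, 3.14].

INTERFACE

Orientations are given as [roll, pitch, yaw] about the fixed x, y, z axes, in that order (R = Rz(yaw) Ry(pitch) Rx(roll)).
In Python, from bench import robot gives the robot as it stands. The module is installed in compiled form; this text tells all that it offers. Calls block until the motion is done:
- robot.move_ptp(position, orientation): joint-space move of the TCP to a pose.
- robot.move_linear(position, ori=None, speed=150, f_stop=None): straight line of the TCP; ori=None keeps the orientation; speed is the mean speed in mm/s. With f_stop (N) it stops when the force on the tool has changed by that much, and returns True; else False.
- robot.move_j(angles): joint-space move.
- robot.move_gripper(opening): opening from 0.0 (shut) to 1.0 (fully open); the grip force is fixed at half the most; returns when the fingers have stopped.
- robot.sleep(seconds).
- robot.inverse_kinematics(position, orientation): joint angles nearest the present ones, or None.
- robot.get_image(name): name is "scene" or "top" or "wrist"; returns a dict with "img" (420x560x3 uint8, blue, green, red), "fovy" (degrees; the focal length in pixels is half the picture's height over the tangent of half this angle, whatever the lens; pixels are square), "cx", "cy" (the principal point, pixels), "eye" and "orientation" of the camera in the world. Camera axes: x right, y down, z forward; pixel columns grow to the right and rows downward; lengths in mm; the calibration is good to about 2 mm. The wrist camera is an equidistant fisheye: a pixel r from the principal point sees the ray r / f radians off the axis. A picture is of the moment at which its call begins. There is no depth.
A pose or a line that the arm cannot do raises robot.MotionError and nothing moves.
- robot.hand_in(): hands the job in, once; it reports no verdict.
Readings, each from a call of its own:
- robot.current_t(): time.
- robot.current_qpos(): joint angles.
- robot.current_joint_vel(): joint speeds.
- robot.current_joint_efforts(): joint torques, N m.
- robot.current_tcp_pos(): TCP position.
- robot.current_eef_rot(): TCP orientation.
- robot.current_contact_force(): force on the tool from outside, world axes, zero at the start.
- robot.current_ft_torque(): the same for the moment, N m.
- robot.current_gripper_width(): opening from 0.0 (shut) to 1.0 (fully open).
Only numpy, scipy, OpenCV 4.12 (cv2) and the standard library are available. Lean on these libraries where they do the work, as an engineer would, in place of code of your own. Each camera call takes 0.05 s, during which the arm holds its last target. There are 200 camera calls.

## Working session

There is one attempt and no reset: what is moved stays moved. The work goes in short steps, each a Python script; the robot and the scene stay as the last script left them, time stands still between calls to the robot, and variables do not carry over. Pictures are saved under pics/ and viewed, about 8 in all and at most 12, crops included, and the job is handed in when it is done.

```bash
mkdir -p pics; ls
python3 - <<'E'
from bench import robot
import cv2
for n in ("scene","top"):
    d=robot.get_image(n); cv2.imwrite(f"pics/{n}0.png",d["img"])
    print(n,d["fovy"],d["cx"],d["cy"],d["eye"],d["orientation"])
d=robot.get_image("wrist");cv2.imwrite("pics/wrist0.png",d["img"]);print(d["fovy"],d["eye"],d["orientation"])
print(robot.current_t(),robot.current_eef_rot())
E
```

```text
pics
scene 50.953805863133184 284.2832955055652 206.64312071153475 [ -38.32298864 -445.38337352  636.85142761] [-2.15106961  0.02381858 -0.80356462]
top 46.318162761011386 275.45551687608884 215.21667146011333 [ 388.11243812  188.15015606 1361.98745121] [-2.97286623  0.01835462 -1.57997802]
65.70646984690485 [136.10260417 537.99988196 384.43426488] [2.86569358e+00 7.70332090e-04 1.18730633e+00]
0.15 [-3.14018316e+00 -2.61279951e-04  2.75783947e+00]
```

View pics/scene0.png

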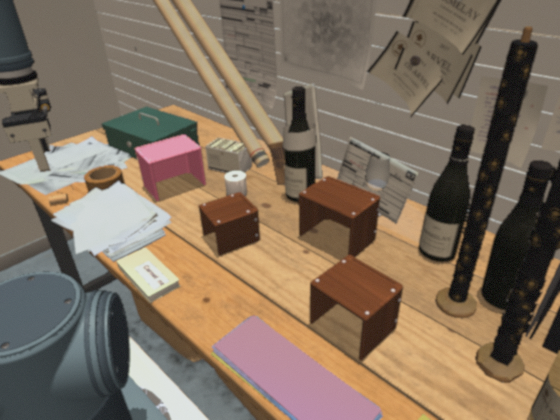

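View pics/top0.png

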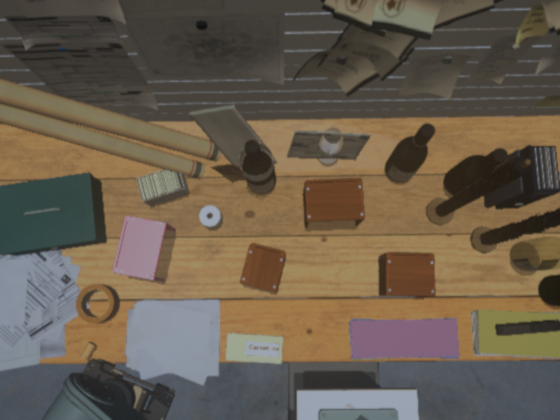

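```bash
cat > h.py <<'E'
import numpy as np,cv2
from scipy.spatial.transform import Rotation as Ro
def rays(d,p):
    p=np.atleast_2d(np.asarray(p,float)); f=d["img"].shape[0]/2/np.tan(np.radians(d["fovy"])/2)
    v=np.c_[(p[:,0]-d["cx"])/f,(p[:,1]-d["cy"])/f,np.ones(len(p))]
    return v@Ro.from_euler("xyz",d["orientation"]).as_matrix().T
def onplane(d,p,z):
    r=rays(d,p); e=np.array(d["eye"]); return e+r*((z-e[2])/r[:,2])[:,None]
def tri(d1,p1,d2,p2):
    a=rays(d1,p1)[0];b=rays(d2,p2)[0];e1=np.array(d1["eye"]);e2=np.array(d2["eye"])
    s=np.linalg.lstsq(np.c_[a,-b],e2-e1,rcond=None)[0]
    q1=e1+a*s[0];q2=e2+b*s[1];return (q1+q2)/2,np.linalg.norm(q1-q2)
E
python3 - <<'E'
import cv2,numpy as np
s=cv2.imread("pics/scene0.png");t=cv2.imread("pics/top0.png")
a=cv2.resize(t[165:310,225:450],None,fx=3.4,fy=2.0*1.7,interpolation=cv2.INTER_CUBIC)
cv2.imwrite("pics/c1.png",a)
ht=cv2.cvtColor(t,cv2.COLOR_BGR2HSV);hs=cv2.cvtColor(s,cv2.COLOR_BGR2HSV)
for p in [(335,200),(263,268),(408,275),(335,224),(335,240),(408,293),(300,260)]:print("top",p,ht[p[1],p[0]])
for p in [(340,195),(230,208),(355,285),(360,230),(330,230),(385,330),(340,310),(240,240),(290,270)]:print("sc",p,hs[p[1],p[0]])
E
```

```text
top (335, 200) [ 12 159 104]
top (263, 268) [ 13 149 101]
top (408, 275) [ 12 152 104]
top (335, 224) [ 16 117  96]
top (335, 240) [ 18 118 158]
top (408, 293) [ 12 150 102]
top (300, 260) [ 17 115 148]
sc (340, 195) [ 11 162 120]
sc (230, 208) [ 10 152 116]
sc (355, 285) [ 11 163 122]
sc (360, 230) [ 12 142  52]
sc (330, 230) [ 16 116 114]
sc (385, 330) [ 13 163  58]
sc (340, 310) [ 17 106 139]
sc (240, 240) [ 10 130  57]
sc (290, 270) [ 16 115 206]
```

View pics/c1.png

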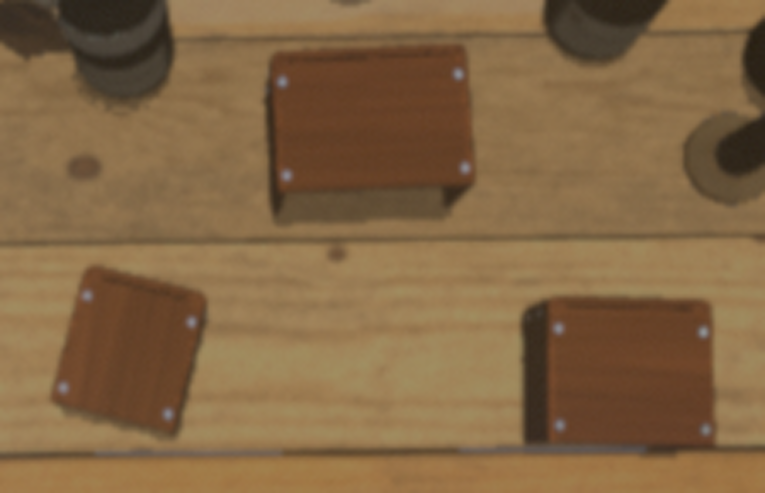

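Dark-wood candidates in the top view are large (335,200), small (263,268) and middle (408,275). The pink box at (140,247) is the decoy. The crop confirms three brown tops, each with four pale screws. Next I measure heights and poses.

```bash
cat >> h.py <<'E'
SZ={"large":(110,150,120),"middle":(110,124,104),"small":(110,98,88)}
def topmask(img):
    h=cv2.cvtColor(cv2.GaussianBlur(img,(3,3),0),cv2.COLOR_BGR2HSV)
    m=cv2.inRange(h,(5,128,75),(14,255,255))
    return cv2.morphologyEx(cv2.morphologyEx(m,cv2.MORPH_CLOSE,np.ones((5,5))),cv2.MORPH_OPEN,np.ones((5,5)))
def quad(img,near,r=60):
    """4 corners (px) of the brown top nearest to a pixel"""
    cs=[c for c in cv2.findContours(topmask(img),0,cv2.CHAIN_APPROX_NONE)[0] if cv2.contourArea(c)>400]
    return min(cs,key=lambda c:np.linalg.norm(c.mean((0,1))-near))[:,0]
def poly4(c):
    for e in np.linspace(2,25,60):
        q=cv2.approxPolyDP(cv2.convexHull(c.astype(np.int32)),e,True)
        if len(q)<=4: return q[:,0]
def screws(img,c):
    """sub-pixel pale dots inside a top contour"""
    m=np.zeros(img.shape[:2],np.uint8);cv2.fillPoly(m,[cv2.convexHull(c.astype(np.int32))],255)
    h=cv2.cvtColor(img,cv2.COLOR_BGR2HSV);sat=h[...,1].astype(float)
    b=((sat<115)&(cv2.erode(m,np.ones((5,5)))>0)).astype(np.uint8)
    n,l,st,ce=cv2.connectedComponentsWithStats(b,connectivity=8)
    out=[]
    for i in range(1,n):
        ys,xs=np.where(cv2.dilate((l==i).astype(np.uint8),np.ones((3,3))))
        w=np.clip(140-sat[ys,xs],0,None); out.append((w@xs/w.sum(),w@ys/w.sum(),w.sum()))
    return np.array(sorted(out,key=lambda o:-o[2])[:4])[:,:2]
def pose(d,near,name):
    """centre xy, yaw of the riser from its top outline at its height"""
    D,W,H=SZ[name]; p=onplane(d,quad(d["img"],near),H)[:,:2].astype(np.float32)
    (c,(w,h),a)=cv2.minAreaRect(p); B=cv2.boxPoints((c,(w,h),a))
    e=[B[1]-B[0],B[2]-B[1]]; k=max(e,key=lambda v:abs(v[0]))  # edge along x
    k=k*np.sign(k[0]); o=min(e,key=lambda v:abs(v[0]))
    return np.array(c),np.arctan2(k[1],k[0]),np.linalg.norm(k),np.linalg.norm(o)
E
python3 - <<'E'
from bench import robot
from h import *
s=robot.get_image("scene");t=robot.get_image("top")
N={"large":((335,200),(340,195)),"middle":((408,275),(355,285)),"small":((263,268),(230,208))}
for k,(pt,ps) in N.items():
    ct,cs=quad(t["img"],pt),quad(s["img"],ps)
    print(k,"top-outline",[np.round(x,3) for x in pose(t,pt,k)],"scene-outline",[np.round(x,3) for x in pose(s,ps,k)])
    st,ss=screws(t["img"],ct),screws(s["img"],cs)
    H=SZ[k][2]; a=onplane(t,st,H)[:,:2]; b=onplane(s,ss,H)[:,:2]
    print(np.round(a,1).tolist(),a.mean(0)); print(np.round(b,1).tolist(),b.mean(0))
    for i,x in enumerate(a):
        j=np.argmin(np.linalg.norm(b-x,axis=1)); print("  tri",np.round(tri(t,st[i],s,ss[j])[0],1),round(tri(t,st[i],s,ss[j])[1],1))
for im,n in ((s,"s"),(t,"t")):
    cv2.imwrite(f"pics/m{n}.png",topmask(im["img"]))
E
```

```text
large top-outline [array([639.934,  58.682]), np.float32(0.027), np.float32(110.046), np.float32(151.23)] scene-outline [array([633.86 ,  53.252]), np.float32(0.025), np.float32(109.88), np.float32(153.482)]
[[668.8, 125.3], [673.1, -8.5], [596.6, 123.5], [600.8, -10.3]] [634.80725503  57.51758235]
[[599.0, -12.6], [671.0, -10.5], [664.1, 120.2]] [644.70777423  32.3458488 ]
  tri [669.9 125.  115.7] 0.3
  tri [673.6  -8.9 118.1] 0.1
  tri [609.9 107.3 143.9] 48.7
  tri [601.3 -10.8 118. ] 0.5
middle top-outline [array([ 447.67 , -130.384]), np.float32(-0.047), np.float32(108.317), np.float32(120.938)] scene-outline [array([ 445.008, -135.473]), np.float32(-0.024), np.float32(118.208), np.float32(124.549)]
[[408.8, -76.1], [480.5, -78.4], [476.6, -185.7]] [ 455.30974189 -113.39388524]
[[403.5, -185.4], [475.4, -187.9], [479.4, -80.4], [406.9, -78.9]] [ 441.306077   -133.15907934]
  tri [409.  -76.8 101.2] 0.4
  tri [480.8 -79.  102.3] 0.7
  tri [ 477.1 -186.7  101.9] 0.9
small top-outline [array([470.081, 243.739]), np.float32(-0.257), np.float32(108.1), np.float32(96.871)] scene-outline [array([461.401, 238.096]), np.float32(-0.236), np.float32(118.936), np.float32(101.289)]
[[420.1, 215.0], [489.5, 196.7], [510.5, 276.0]] [473.34962884 229.23104802]
[[487.8, 194.7], [418.0, 212.7]] [452.9181051  203.67373272]
  tri [420.  215.2  85.8] 0.4
  tri [489.6 196.7  86.2] 0.1
  tri [528.7 269.9  31.5] 32.4
```

Triangulated heights are about 118, 102 and 86, which fits 120, 104 and 88 within the 2 mm calibration. Outline sizes agree too. I will push the middle sideways with two fingers aligned to the large one's x axis.

```bash
cat >> h.py <<'E'
L=np.array([638.,57.5]);YAW=0.026
U=np.array([np.cos(YAW),np.sin(YAW)]);V=np.array([-U[1],U[0]])
def P(u,v,z): return [*(L+u*U+v*V),z]
SIDE=[np.pi,0,np.pi/2+YAW]; FRONT=[np.pi,0,-np.pi+YAW]
def report(t,names,near):
    for k in names:
        c,y,a,b=pose(t,near[k],k); d=c-L
        print(k,"u,v",np.round([d@U,d@V],1),"yaw rel",round(float(y)-YAW,3),"size",round(float(a),1),round(float(b),1))
E
python3 - <<'E'
from bench import robot
from h import *
t=robot.get_image("top"); print(onplane(t,[(440,210),(483,240),(210,216),(258,185)],0)[:,:2])
report(t,SZ,{"large":(335,200),"middle":(408,275),"small":(263,268)})
try:
    robot.move_ptp(P(-198,-290,230),SIDE)
    robot.move_gripper(0.6)
    robot.move_linear(P(-198,-290,48),speed=200)
    print(robot.current_tcp_pos(),robot.current_contact_force())
    st=robot.move_linear(P(-198,-71.5,48),speed=80,f_stop=15)
    print(st,robot.current_tcp_pos(),robot.current_contact_force(),robot.current_gripper_width())
    robot.move_linear(P(-198,-110,48),speed=150)
    robot.move_linear(P(-198,-110,160),speed=200)
    robot.move_ptp(P(-260,-300,230),SIDE)
except robot.MotionError as e: print("ERR",e)
print(robot.current_t())
t=robot.get_image("top");cv2.imwrite("pics/top1.png",t["img"])
E
```

```text
[[ 629.53287399 -250.26320701]
 [ 543.69255217 -363.10835795]
 [ 620.41194347  395.70537237]
 [ 708.2373154   259.90996316]]
large u,v [2.  0.3] yaw rel -0.002 size 110.3 149.6
middle u,v [-194.9 -182.9] yaw rel -0.073 size 108.9 120.9
small u,v [-163.3  190.4] yaw rel -0.283 size 108.6 96.3
[ 448.24394073 -238.08634734   48.83930706] [0.90622159 0.43588751 0.63719492]
False [441.98871605 -19.2147127   48.01485289] [ 0.4224963  -2.7162317   1.91271934] 0.5965490434278619
9.7667
```

View pics/top1.png

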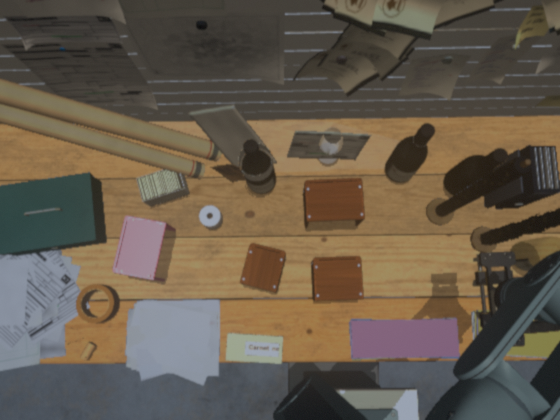

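The middle now stands at (338,278), squarely in front of the large one at (335,200). I'll measure its alignment.

Run:
```python
from bench import robot
from h import *
t=robot.get_image("top");s=robot.get_image("scene");cv2.imwrite("pics/scene1.png",s["img"])
near={"large":(335,200),"middle":(338,278),"small":(263,268)}
report(t,SZ,near)
for k in ("large","middle"):
    x=screws(t["img"],quad(t["img"],near[k])); a=onplane(t,x,SZ[k][2])[:,:2]-L
    print(k,np.round(np.c_[a@U,a@V],1).tolist())
```

```text
large u,v [2.1 0.4] yaw rel 0.008 size 110.6 149.7
middle u,v [-199.7    2.3] yaw rel 0.0 size 110.2 123.4
small u,v [-163.   190.5] yaw rel -0.283 size 109.3 96.9
large [[32.5, 67.0], [33.4, -67.0], [-39.7, 67.0], [-39.0, -66.8]]
middle [[-240.1, 54.1], [-167.8, -53.4], [-239.9, -53.3], [-168.0, 54.3]]
```

Screw centroids give a lateral offset of 0.4 mm and a yaw error under 0.003 rad. I push it in with the open fingers on both side-wall front edges.

```bash
cat >> h.py <<'E'
def fpush(robot,u0,u1,u2,opening,z=48,f=4):
    robot.move_ptp(P(u0,0,180),FRONT); robot.move_gripper(opening)
    robot.move_linear(P(u0,0,z),speed=200)
    print("stop1",robot.move_linear(P(u1,0,z),speed=70,f_stop=12),robot.current_tcp_pos(),robot.current_contact_force())
    st=robot.move_linear(P(u2,0,z),speed=20,f_stop=f)
    q=np.array(robot.current_tcp_pos()[:2])-L
    print("stop2",st,"u,v",np.round([q@U,q@V],1),robot.current_contact_force(),robot.current_t())
E
python3 - <<'E'
from bench import robot
from h import *
try: fpush(robot,-292,-82,-60,1.0)
except robot.MotionError as e: print("ERR",e)
print(robot.current_tcp_pos(),robot.current_t())
E
```

```text
stop1 False [555.96398521  55.37523611  48.04923112] [-1.12327936  0.18615659  0.50999143]
stop2 True u,v [-71.2  -0.1] [-0.31177524  0.29167695  1.11580243] 16.4917
[566.80323983  55.51297142  47.33596284] 16.4917
```

View first.

Run:
```python
from bench import robot
from h import *
robot.move_linear(P(-140,0,48),speed=200)
robot.move_linear(P(-160,0,180),speed=250)
robot.move_ptp(P(-160,300,180),SIDE)
print(robot.current_t())
t=robot.get_image("top");s=robot.get_image("scene")
cv2.imwrite("pics/both2.png",np.hstack([cv2.resize(t["img"][150:310,225:400],None,fx=2.2,fy=2.2),cv2.resize(s["img"][150:310,200:375],None,fx=2.2,fy=2.2)]))
a=onplane(t,screws(t["img"],quad(t["img"],(335,200))),120)[:,:2]-L
print(np.round(np.c_[a@U,a@V],1).tolist())
report(t,["large"],{"large":(335,200)})
```

```text
19.5167
[[32.5, 67.1], [33.2, -66.8], [-39.7, 67.2], [-39.0, -66.8]]
large u,v [-3.7  1.5] yaw rel -0.004 size 121.5 150.6
```

View pics/both2.png

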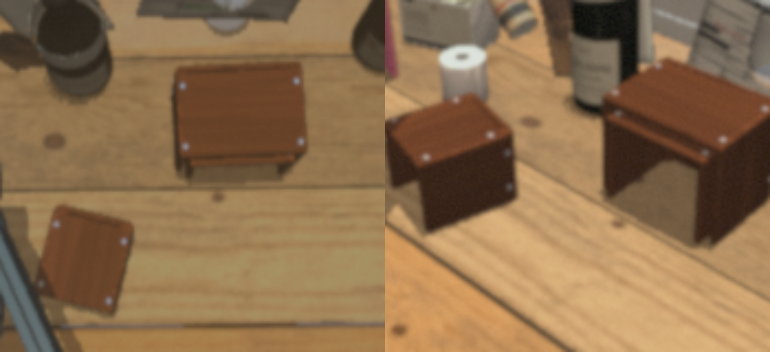

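The large one has not moved (screw positions unchanged to 0.2 mm). The middle is inside with about an 8 mm lip showing. Next is the small one.

Run:
```python
from bench import robot
from h import *
try:
    robot.move_gripper(0.6)
    robot.move_linear(P(-162,300,48),speed=200)
    st=robot.move_linear(P(-162,59,48),speed=80,f_stop=15)
    print(st,robot.current_tcp_pos(),robot.current_contact_force())
    robot.move_linear(P(-162,100,48),speed=150)
    robot.move_linear(P(-162,100,160),speed=250)
    robot.move_ptp(P(-240,300,200),SIDE)
except robot.MotionError as e: print("ERR",e)
print(robot.current_t())
t=robot.get_image("top")
near={"large":(335,200),"small":(335,265)}
report(t,["small"],near)
a=onplane(t,screws(t["img"],quad(t["img"],near["small"])),88)[:,:2]-L
print(np.round(np.c_[a@U,a@V],1).tolist())
cv2.imwrite("pics/top3.png",cv2.resize(t["img"][150:310,225:450],None,fx=2.5,fy=2.5))
```

```text
False [474.52404703 112.34388083  47.99752772] [-0.27284805  2.47287324  0.97508517]
26.2667
small u,v [-151.6    3.1] yaw rel -0.037 size 108.6 98.2
[[-119.3, -38.8], [-191.4, 42.8], [-119.6, 42.9], [-191.3, -38.9]]
```

View pics/top3.png

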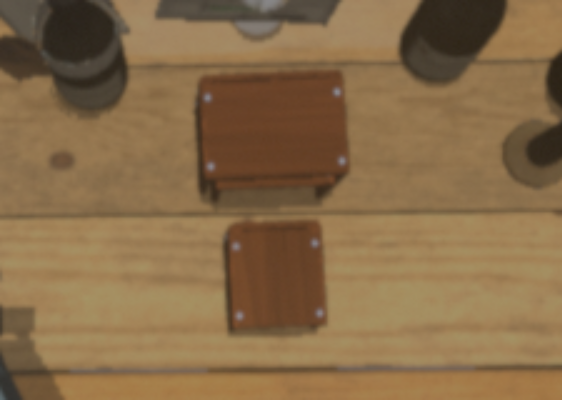

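Small is 2 mm left and square. I trim 1.6 mm, then push it in.

Run:
```python
from bench import robot
from h import *
try:
    robot.move_ptp(P(-155,100,150),SIDE)
    robot.move_linear(P(-155,90,48),speed=200)
    robot.move_linear(P(-155,57.4,48),speed=60,f_stop=15)
    robot.move_linear(P(-155,95,48),speed=150)
    robot.move_linear(P(-155,100,150),speed=250)
    t=robot.get_image("top")
    fpush(robot,-260,-90,-70,0.83)
    robot.move_linear(P(-140,0,48),speed=200)
    robot.move_linear(P(-180,0,200),speed=250)
    robot.move_ptp(P(-240,300,220),FRONT)
except robot.MotionError as e: print("ERR",e)
print(robot.current_t())
t=robot.get_image("top");s=robot.get_image("scene")
cv2.imwrite("pics/both4.png",np.hstack([cv2.resize(t["img"][160:250,290:380],None,fx=4.4,fy=4.4,interpolation=2),cv2.resize(s["img"][165:265,285:385],(396,396),interpolation=2)]))
a=onplane(t,screws(t["img"],quad(t["img"],(335,200))),120)[:,:2]-L
print(np.round(np.c_[a@U,a@V],1).tolist())
```

```text
stop1 False [547.95295445  55.20243221  48.0453243 ] [-1.86462257  0.4119655  -0.88527629]
stop2 True u,v [-81.8   0.2] [-0.28043503 -0.03564679 -0.62743775] 35.7083
38.0917
[[33.4, -66.9], [-39.6, 67.2], [32.5, 66.9], [-39.0, -66.9]]
```

View pics/both4.png

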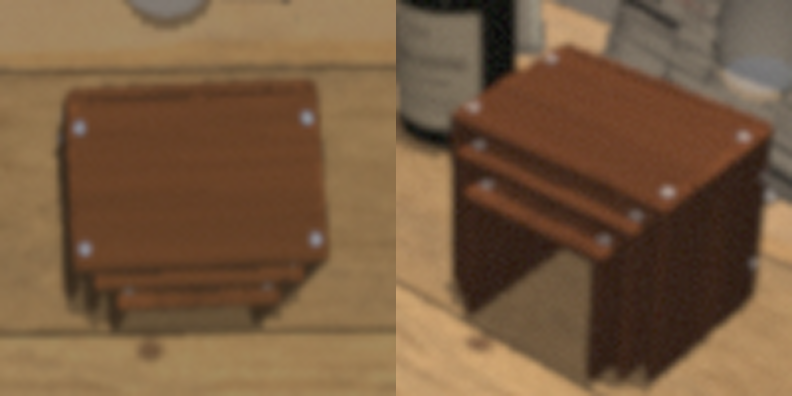

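The stop was at u=-81.8, against the -79.2 I expected, so the small may be about 2 mm short. I check with the front screws, all visible in the scene view. They share the same inset, so the steps should be 8 mm each.

```bash
cat >> h.py <<'E'
def lips(s):
    x0,y0,x1,y1=285,165,385,265
    im=cv2.GaussianBlur(s["img"],(0,0),0.8).astype(float); g=im[...,0]-0.45*im[...,2]   # pale dots: much blue
    bg=cv2.medianBlur(np.clip(g+60,0,255).astype(np.uint8),9).astype(float)-60
    d=(g-bg); r=[]
    mx=cv2.dilate(d,np.ones((5,5)))
    for y,x in np.argwhere((d==mx)&(d>12)):
        if x0<x<x1 and y0<y<y1:
            w=np.clip(d[y-2:y+3,x-2:x+3],0,None);yy,xx=np.mgrid[-2:3,-2:3]
            r.append((x+(w*xx).sum()/w.sum(),y+(w*yy).sum()/w.sum()))
    for p in r:
        o=[]
        for z in (120,104,88):
            q=onplane(s,p,z)[0][:2]-L;o.append((round(q@U,1),round(q@V,1)))
        print(np.round(p,1),o)
E
python3 - <<'E'
from bench import robot
from h import *
lips(robot.get_image("scene"))
E
```

```text
[304.8 169.2] [(np.float64(40.5), np.float64(131.3)), (np.float64(63.1), np.float64(150.4)), (np.float64(85.7), np.float64(169.5))]
[319.8 175.7] [(np.float64(38.6), np.float64(82.9)), (np.float64(61.1), np.float64(100.5)), (np.float64(83.7), np.float64(118.0))]
[316.4 177.9] [(np.float64(25.1), np.float64(82.3)), (np.float64(47.3), np.float64(99.8)), (np.float64(69.4), np.float64(117.4))]
[323.9 179.9] [(np.float64(29.0), np.float64(62.7)), (np.float64(51.3), np.float64(79.7)), (np.float64(73.5), np.float64(96.7))]
[304.4 191.7] [(np.float64(-41.0), np.float64(63.4)), (np.float64(-21.0), np.float64(80.3)), (np.float64(-0.9), np.float64(97.3))]
[296.7 196.2] [(np.float64(-66.9), np.float64(63.9)), (np.float64(-47.6), np.float64(80.9)), (np.float64(-28.4), np.float64(97.9))]
[296.7 196.5] [(np.float64(-67.5), np.float64(63.1)), (np.float64(-48.3), np.float64(80.1)), (np.float64(-29.1), np.float64(97.1))]
[372.1 199. ] [(np.float64(30.7), np.float64(-68.8)), (np.float64(53.0), np.float64(-55.9)), (np.float64(75.3), np.float64(-43.0))]
[305.8 200.9] [(np.float64(-68.6), np.float64(36.1)
[... 187 characters left out ...]
9.0), np.float64(38.4))]
[353.1 212.9] [(np.float64(-40.6), np.float64(-68.8)), (np.float64(-20.5), np.float64(-55.9)), (np.float64(-0.4), np.float64(-43.0))]
[379.4 213.8] [(np.float64(-8.1), np.float64(-111.8)), (np.float64(13.0), np.float64(-100.3)), (np.float64(34.1), np.float64(-88.7))]
[345.1 218.8] [(np.float64(-68.5), np.float64(-68.7)), (np.float64(-49.3), np.float64(-55.8)), (np.float64(-30.1), np.float64(-43.0))]
[337.1 224.9] [(np.float64(-96.2), np.float64(-69.2)), (np.float64(-77.9), np.float64(-56.3)), (np.float64(-59.5), np.float64(-43.5))]
[374.7 231. ] [(np.float64(-65.1), np.float64(-137.2)), (np.float64(-45.8), np.float64(-126.4)), (np.float64(-26.5), np.float64(-115.6))]
```

Middle step is 8.55 mm, so it is essentially home. Small step is 9.9 mm, about 2 mm short: the stop fired early. I push again a little harder.

Run:
```python
from bench import robot
from h import *
try:
    robot.move_ptp(P(-150,0,180),FRONT)
    robot.move_linear(P(-110,0,48),speed=200)
    for f in (5,7):
        st=robot.move_linear(P(-76.5,0,48),speed=12 if f==5 else 5,f_stop=f)
        q=np.array(robot.current_tcp_pos()[:2])-L
        print(f,st,np.round(q@U,2),robot.current_contact_force(),robot.current_t())
    robot.move_linear(P(-140,0,48),speed=200)
    robot.move_linear(P(-180,0,200),speed=250)
    robot.move_ptp(P(-240,300,220),FRONT)
except robot.MotionError as e: print("ERR",e)
print(robot.current_t())
lips(robot.get_image("scene"))
```

```text
5 True -81.71 [-0.10545409 -0.30317276  0.72654436] 42.4333
7 True -81.9 [-0.7823502   0.07108166  1.42785451] 43.0417
45.425
[304.7 169.2] [(np.float64(40.3), np.float64(131.3)), (np.float64(62.9), np.float64(150.4)), (np.float64(85.4), np.float64(169.5))]
[319.8 174.2] [(np.float64(44.2), np.float64(87.3)), (np.float64(66.9), np.float64(105.1)), (np.float64(89.6), np.float64(122.8))]
[324.  179.9] [(np.float64(29.1), np.float64(62.6)), (np.float64(51.4), np.float64(79.5)), (np.float64(73.6), np.float64(96.5))]
[304.4 191.7] [(np.float64(-40.9), np.float64(63.4)), (np.float64(-20.8), np.float64(80.4)), (np.float64(-0.7), np.float64(97.4))]
[296.7 196.2] [(np.float64(-66.9), np.float64(63.8)), (np.float64(-47.6), np.float64(80.8)), (np.float64(-28.4), np.float64(97.8))]
[372.1 199. ] [(np.float64(30.8), np.float64(-68.8)), (np.float64(53.0), np.float64(-55.9)), (np.float64(75.3), np.float64(-43.0))]
[305.8 200.9] [(np.float64(-68.3), np.float64(36.2)), (np.float64(-49.1), np.float64(52.3)), (np.float64(-29.9), np.float64(68.5))]
[307.4 210.9] [(np.float64(-96.2), np.float64(8.3)), (np.float64(-77.8), np.float64(23.6)), (np.float64(-59.5), np.float64(38.9))]
[353.1 212.9] [(np.float64(-40.5), np.float64(-68.8)), (np.float64(-20.5), np.float64(-55.9)), (np.float64(-0.4), np.float64(-43.0))]
[379.4 213.8] [(np.float64(-8.2), np.float64(-111.9)), (np.float64(12.9), np.float64(-100.3)), (np.float64(34.0), np.float64(-88.8))]
[345.1 218.8] [(np.float64(-68.5), np.float64(-68.7)), (np.float64(-49.3), np.float64(-55.8)), (np.float64(-30.0), np.float64(-42.9))]
[337.1 224.9] [(np.float64(-96.2), np.float64(-69.2)), (np.float64(-77.9), np.float64(-56.3)), (np.float64(-59.5), np.float64(-43.5))]
[374.3 231. ] [(np.float64(-65.6), np.float64(-136.7)), (np.float64(-46.3), np.float64(-125.9)), (np.float64(-27.0), np.float64(-115.1))]
```

It stops firmly at the same place with 5 and 7 N, so it is either home or the reading is biased. I look closer with the wrist camera from straight above the lips.

```bash
cat >> h.py <<'E'
def wonplane(d,p,z):
    p=np.atleast_2d(np.asarray(p,float)); f=d["img"].shape[0]/2/np.tan(np.radians(d["fovy"])/2)
    q=(p-[d["cx"],d["cy"]]); r=np.linalg.norm(q,axis=1)+1e-9; th=r/f
    v=np.c_[q/r[:,None]*np.sin(th)[:,None],np.cos(th)]@Ro.from_euler("xyz",d["orientation"]).as_matrix().T
    e=np.array(d["eye"]); w=e+v*((z-e[2])/v[:,2])[:,None]; w=w[:,:2]-L; return np.c_[w@U,w@V]
E
python3 - <<'E'
from bench import robot
from h import *
import pickle
try: robot.move_ptp(P(-10,0,215),FRONT)
except robot.MotionError as e: print(e)
d=robot.get_image("wrist"); pickle.dump(d,open("w.pkl","wb")); print(d["eye"],d["orientation"],robot.current_t())
cv2.imwrite("pics/w5.png",cv2.resize(d["img"],(800,600),interpolation=2))
E
```

```text
[552.37729174  55.98861143 381.67987055] [ 2.86510204e+00 -1.48117245e-03  1.59799668e+00] 46.9333
```

View pics/w5.png

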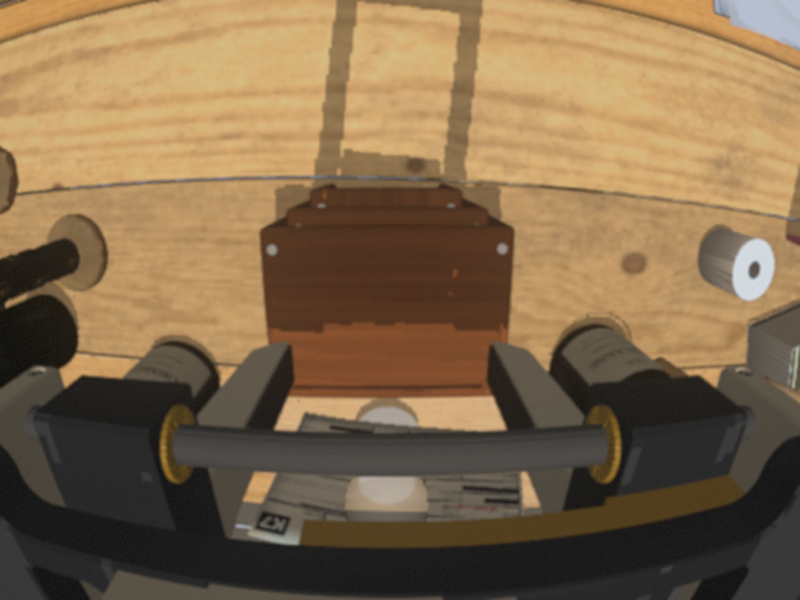

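The wrist view shows three nested front edges at rows of about 230, 207 and 187 (scaled), with screws on the lips. I extract them at sub-pixel precision.

Run:
```python
from h import *
import pickle
d=pickle.load(open("w.pkl","rb")); im=d["img"].astype(float)
for c in (250,271,290):
    print(c,[(r,int(im[r,c-4:c+5].mean((0,1))*1)) for r in range(124,172)])
g=d["img"]; cv2.imwrite("pics/w5c.png",cv2.resize(g[120:185,175:370],(795,265*1),interpolation=2))
# screw dots
b=im[...,0]-.45*im[...,2]; b=cv2.GaussianBlur(b,(0,0),.7)
for n,x,y in (("L",190,174),("L",351,174),("M",205,157),("M",335,157),("S",225,144),("S",315,144)):
    w=b[y-5:y+6,x-6:x+7]; w=np.clip(w-np.percentile(w,80),0,None); yy,xx=np.mgrid[-5:6,-6:7]
    k=np.unravel_index(w.argmax(),w.shape); mk=(abs(yy-yy[k])<=2)&(abs(xx-xx[k])<=2); w=w*mk
    p=(x+(w*xx).sum()/w.sum(),y+(w*yy).sum()/w.sum()); z={"L":120,"M":104,"S":88}[n]
    print(n,np.round(p,1),np.round(wonplane(d,p,z)[0],1))
```

```text
250 [(124, 100), (125, 94), (126, 97), (127, 99), (128, 97), (129, 95), (130, 89), (131, 72), (132, 58), (133, 55), (134, 57), (135, 58), (136, 58), (137, 58), (138, 58), (139, 57), (140, 58), (141, 57), (142, 57), (143, 55), (144, 51), (145, 51), (146, 53), (147, 55), (148, 56), (149, 57), (150, 58), (151, 58), (152, 59), (153, 59), (154, 58), (155, 58), (156, 54), (157, 49), (158, 48), (159, 49), (160, 52), (161, 52), (162, 54), (163, 54), (164, 55), (165, 55), (166, 56), (167, 56), (168, 57), (169, 56), (170, 56), (171, 55)]
271 [(124, 94), (125, 86), (126, 89), (127, 98), (128, 97), (129, 93), (130, 86), (131, 69), (132, 55), (133, 52), (134, 55), (135, 55), (136, 55), (137, 55), (138, 55), (139, 54), (140, 55), (141, 55), (142, 54), (143, 52), (144, 50), (145, 49), (146, 53), (147, 55), (148, 57), (149, 58), (150, 58), (151, 58), (152, 58), (153, 58), (154, 57), (155, 56), (156, 53), (157, 47), (158, 47), (159, 50), (160, 52), (161, 53), (162, 54), (163, 54), (164, 54), (165, 55), (166, 55), (167, 56), (168, 56), (169, 56), (170, 55), (171, 55)]
290 [(124, 103), (125, 98), (126, 91), (127, 94), (128, 98), (129, 98), (130, 90), (131, 72), (132, 59), (133, 56), (134, 58), (135, 59), (136, 60), (137, 59), (138, 59), (139, 59), (140, 59), (141, 59), (142, 58), (143, 57), (144, 52), (145, 50), (146, 53), (147, 55), (148, 56), (149, 58), (150, 58), (151, 58), (152, 58), (153, 57), (154, 57), (155, 56), (156, 53), (157, 48), (158, 47), (159, 50), (160, 52), (161, 53), (162, 54), (163, 54), (164, 54), (165, 55), (166, 55), (167, 56), (168, 56), (169, 56), (170, 56), (171, 56)]
L [190.  174.2] [-38.2 -68. ]
L [351.1 173.8] [-38.6  66.3]
M [208.3 157.3] [-50.  -54.9]
M [333.1 156.7] [-50.6  53.4]
S [224.8 143.6] [-60.4 -42.5]
S [315.1 143.5] [-60.4  39.5]
```

View pics/w5c.png

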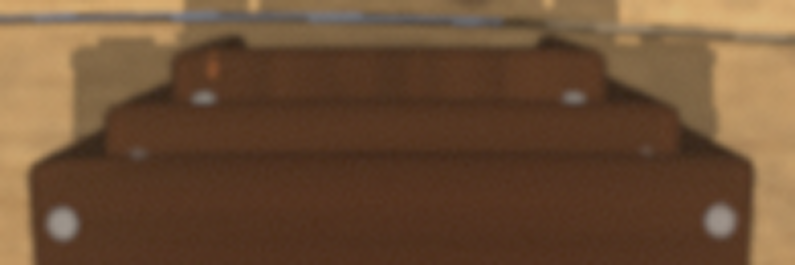

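Run:
```python
from h import *
import pickle
d=pickle.load(open("w.pkl","rb"))
for n,rows,zs in (("L",(157,157.5,158.5),(112,120)),("M",(144,144.5,145.5),(96,104)),("S",(131,131.5,132.5),(80,88))):
    print(n,[(r,z,round(float(wonplane(d,(271,r),z)[0][0]),1)) for r in rows for z in zs])
```

```text
L [(157, 112, -50.9), (157, 120, -51.9), (157.5, 112, -50.4), (157.5, 120, -51.5), (158.5, 112, -49.6), (158.5, 120, -50.7)]
M [(144, 96, -60.4), (144, 104, -61.1), (144.5, 96, -59.9), (144.5, 104, -60.6), (145.5, 96, -59.0), (145.5, 104, -59.8)]
S [(131, 80, -71.1), (131, 88, -71.4), (131.5, 80, -70.6), (131.5, 88, -71.0), (132.5, 80, -69.7), (132.5, 88, -70.1)]
```

Lips measure about 8.5–9.5 and 10–10.7 mm instead of 8 and 8, so impact spikes seem to have tripped the stops early. I step in quasi-statically and read the settled force.

Run:
```python
from bench import robot
from h import *
try:
    robot.move_ptp(P(-130,0,150),FRONT)
    robot.move_linear(P(-100,0,48),speed=200)
    robot.move_linear(P(-84,0,48),speed=60)
    robot.sleep(.1); f0=np.array(robot.current_contact_force())
    for u in np.arange(-82.5,-77.9,.5):
        robot.move_linear(P(u,0,48),speed=10); robot.sleep(.08)
        f=(np.array(robot.current_contact_force())-f0)[:2]@U; q=np.array(robot.current_tcp_pos()[:2])-L
        print(u,round(q@U,2),round(f,2),round(robot.current_t(),2))
        if f<-6: break
except robot.MotionError as e: print("ERR",e)
```

```text
-82.5 -82.58 -0.45 49.12
-82.0 -82.03 0.33 49.46
-81.5 -81.49 -0.05 49.79
-81.0 -81.21 -1.49 50.12
-80.5 -81.19 -4.65 50.46
-80.0 -81.23 -6.84 50.79
```

It holds firm at u=-81.2 under 7 N, which is far above the small one's own friction. I make one last bounded push (at most 14 N), then check whether the large one or the lips moved.

Run:
```python
from bench import robot
from h import *
try:
    for u in (-79.5,-79,-78.5,-78):
        robot.move_linear(P(u,0,48),speed=10); robot.sleep(.05)
        f=np.array(robot.current_contact_force())[:2]@U; q=np.array(robot.current_tcp_pos()[:2])-L
        print(u,round(q@U,2),round(f,2),round(robot.current_t(),2))
        if f<-14: break
    robot.move_linear(P(-140,0,48),speed=200)
    robot.move_linear(P(-180,0,200),speed=300)
    robot.move_ptp(P(-240,300,220),FRONT)
except robot.MotionError as e: print("ERR",e)
t=robot.get_image("top"); print(robot.current_t())
a=onplane(t,screws(t["img"],quad(t["img"],(335,200))),120)[:,:2]-L
print(np.round(np.c_[a@U,a@V],1).tolist())
lips(robot.get_image("scene"))
c=t["img"].astype(float)[:,327:345].mean((1,2)); print([(r,int(c[r])) for r in range(212,240)])
```

```text
-79.5 -81.24 -8.06 51.09
-79 -81.24 -9.99 51.39
-78.5 -81.28 -11.02 51.69
-78 -81.29 -12.65 51.99
54.35
[[33.2, -66.8], [32.5, 67.0], [-39.7, 67.2], [-39.0, -66.9]]
[304.2 169.7] [(np.float64(37.4), np.float64(130.5)), (np.float64(59.9), np.float64(149.6)), (np.float64(82.4), np.float64(168.6))]
[319.8 174.2] [(np.float64(44.3), np.float64(87.3)), (np.float64(67.0), np.float64(105.1)), (np.float64(89.7), np.float64(122.8))]
[316.3 178. ] [(np.float64(24.4), np.float64(82.0)), (np.float64(46.5), np.float64(99.6)), (np.float64(68.6), np.float64(117.1))]
[323.9 179.9] [(np.float64(29.2), np.float64(62.8)), (np.float64(51.4), np.float64(79.8)), (np.float64(73.7), np.float64(96.7))]
[304.5 191.7] [(np.float64(-40.9), np.float64(63.3)), (np.float64(-20.9), np.float64(80.3)), (np.float64(-0.8), np.float64(97.3))]
[296.6 196.3] [(np.float64(-67.1), np.float64(64.0)), (np.float64(-47.9), np.float64(81.0)), (np.float64(-28.6), np.float64(98.0))]
[296.7 196.5] [(np.float64(-67.7), np.float64(63.2)), (np.float64(-48.5), np.float64(80.2)), (np.float64(-29.3), np.float64(97.2))]
[372.1 199. ] [(np
[... 665 characters left out ...]
loat64(-68.6), np.float64(-68.9)), (np.float64(-49.4), np.float64(-56.0)), (np.float64(-30.2), np.float64(-43.1))]
[337.1 224.9] [(np.float64(-96.4), np.float64(-69.4)), (np.float64(-78.0), np.float64(-56.5)), (np.float64(-59.7), np.float64(-43.6))]
[374.4 230.9] [(np.float64(-65.3), np.float64(-136.7)), (np.float64(-46.0), np.float64(-125.9)), (np.float64(-26.7), np.float64(-115.1))]
[(212, 67), (213, 68), (214, 68), (215, 69), (216, 70), (217, 70), (218, 68), (219, 63), (220, 57), (221, 60), (222, 68), (223, 68), (224, 61), (225, 56), (226, 62), (227, 68), (228, 68), (229, 66), (230, 71), (231, 77), (232, 78), (233, 77), (234, 74), (235, 82), (236, 105), (237, 121), (238, 125), (239, 125)]
```

Run:
```python
from bench import robot
print(robot.current_tcp_pos(),robot.current_contact_force(),robot.current_t()); robot.hand_in()
```

```text
[390.974922   349.97173406 219.54496039] [-0.69187666  0.12688523 -0.35536923] 54.4
the job is handed in; nothing more can be done
```

I nested the three risers and handed the job in at 54.4 s, but my checks don't fully agree that the middle and small ones are pushed fully home.

I slid the middle riser sideways along the desk into line with the large one, then pushed it in. I did the same with the small one. Nothing was lifted, and the gripper was kept clear of the bottles and the till roll, though I did not measure them afterwards. The large riser's screw positions stayed within about 0.2 mm throughout.

- **Fully home, supporting:** a last slow push on the small riser met a hard stop. It held at the same place (within 0.1 mm) as the force rose from about 5 to 12.6 N. That is far more than the sliding friction of the small and middle ones together.
- **Fully home, disagreeing:** each front edge should stand 8 mm ahead of the one round it. Three cameras gave about 8.5–9.6 mm for the middle and 8.8–10.7 mm for the small, each good to roughly 1 mm. A gap of 1–2 mm at either back can't be ruled out by camera.
- **Early stops:** the small riser's first push ended at about the same place as the last one. A repeat at 5 and 7 N and the final slow push moved nothing noticeably, so I took it as home.

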